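# Latch the herb crate and hold the fan dial at its third click

## Robot

A 6-joint arm with a two-finger parallel gripper is mounted at the origin on the work surface. World frame = base frame: x ahead of the robot, y to its left, z up, the work surface at z = 0. Lengths are in m, angles in rad, forces in N, time in s.
With the tool pointing down it reaches from about 0.35 to 1 m from the base axis. Payload 7.1 kg.
Tool frame: the origin (TCP) lies on the centre line of the jaws, within the pads' length; the fingertips stand bot.finger_overhang ahead of it and the grasp point (between the pads) lies 5 mm behind it (bot.finger_overhang is the distance from the TCP to the fingertips, in m); z points along the fingers, y is the line along which they close (so a half turn about z gives the same grasp; the last joint's range is limited). The gripper opens to 85 mm and grips with 20 to 120 N. Pads are 22 mm wide; open, the fingers measure 114 mm over their backs; the gripper's body (76 mm by 85 mm) begins 54 mm behind the grasp point. The pads swing forward as they close: fully open they stand 13 mm farther back than shut.
Start: joints at [-0.019, 0.423, 1.63, -0, 1.089, -0.019], TCP at [0.625, 0, 0.245] pointing down, gripper open.
Joint ranges: [-3, 3], [-0.9, 2.11], [0.09, 2.58], [-1.31, 4.45], [0.11, 2.69], [-2.54, 2.54]. Speed limits (rad/s): [2.39, 2.39, 3.01, 3.14, 3.14, 3.14].

## Interface

Orientations are given as a rotation vector (axis times angle).
In Python, from station import bot gives the robot as it stands. Calls block until the motion is done:
- bot.move_ptp(position, orientation): joint-space move of the TCP to a pose.
- bot.line_to(position, ori=None, v=0.15, stop_force=None): straight line of the TCP; ori=None keeps the orientation; v is the mean speed in m/s. With stop_force (N) it stops when the force on the tool has changed by that much, and returns True; else False.
- bot.move_joints(angles): joint-space move.
- bot.let_go() and bot.close_gripper(f_grip=None): open the fingers fully, or close them until they stop; f_grip is the grip in N (None keeps the last).
- bot.dwell(seconds).
- bot.solve_ik(position, orientation): joint angles nearest the present ones, or None.
- bot.sense(): the state.
- bot.snapshot(name): name is "scene" or "side" or "wrist"; returns a dict with "pixels" (400x640x3 uint8, red, green, blue), "vfov" (degrees; the focal length in pixels is half the picture's height over the tangent of half this angle, whatever the lens; pixels are square), "cx", "cy" (the principal point, pixels), "R" (3x3) and "t" (3): a world point X has camera coordinates R X + t. Camera axes: x right, y down, z forward; pixel columns grow to the right and rows downward; lengths in m; the calibration is good to about 2 mm. The wrist camera is an equidistant fisheye: a pixel r from the principal point sees the ray r / f radians off the axis. A picture is of the moment at which its call begins. There is no depth.
A pose or a line that the arm cannot do raises bot.MotionError and nothing moves.
- bot.sign_off(): hands the job in; it is judged then, once.
The state is a dict: "time_s": time; "q": joint angles; "joint_vel": joint speeds; "joint_torque": joint torques, N m; "position": TCP position; "ee_rot": TCP orientation; "force": force on the tool from outside, world axes, zero at the start; "torque": the same for the moment, N m; "finger_gap": opening from 0.0 (shut) to 1.0 (fully open); "gripper_force": force on a finger pad.
Only numpy, scipy, OpenCV 4.12 (cv2) and the standard library are available. Lean on these libraries where they do the work, as an engineer would, in place of code of your own. Each camera call takes 0.05 s, during which the arm holds its last target. There are 200 camera calls.

## Task

Get the herb crate ready for an airing: turn the orange latch fully across so that it holds the lid shut, then press the yellow thumb bar of the fan's spring-return dial down past its first two clicks to the third (the dial's yellow stripe level with the red mark), not on to the end stop. Keep it there: the dial springs back if let go, so hold it at the third click for a good three seconds and finish while still holding it. Leave the lid shut and the other things on the sill where they are.

Things in the scene. Friction and masses are not known exactly. Their poses are not given: they have to be found in the camera images.
- crate: Slatted green crate of recycled plastic, 180 (x) x 260 (y) x 120 mm high, fixed to the sill, closed by a flat hinged lid 8 mm thick (lid top 128 mm above the sill; a raised panel 10 mm high only on its far half). Origin at the centre of its underside; its -x side is the front, towards the robot, where the latch sits on a grey bracket.
- crate_lid (a joint): Hinge of the crate's lid on the far (+x) rim, rad: 0 shut, growing as it opens. It starts shut and stays shut by its weight.
- latch (a joint): Orange turning latch, vertical hinge, rad, positive anticlockwise from above, 0 to 1.571, stiff (0.08 N m friction, stays where left). At 0 its arm lies along the crate's front, pointing to the crate's -y, clear of the lid; at 1.571 (its stop) it points to the crate's +x, square across the lid's front edge: secured. Starts at 0 to 1.0.
- latch_pivot (a point): Point on the latch's turning axis at the underside of its arm, 131 mm above the sill, 20 mm in front of the crate's front wall (crate frame -110, 0, 131 mm); axes as the crate's, does not turn with the latch.
- latch_fin (a point): Middle of the latch's upright grip fin, on the moving latch: 40 mm out from the turning axis, 162 mm above the sill. The fin is 10 mm thick, 42 mm long (19 to 61 mm from the axis), top 172 mm above the sill; below it the arm, 16 mm wide, upper face 139 mm above the sill. The point's y axis runs along the fin (-y to the arm's end), x across it.
- fan: White bench fan, fixed to the sill, housing 130 (x) x 120 (y) x 135 mm high with a round black grille on both y sides. Origin at the centre of the housing's underside; its -x side is the front, towards the robot, where a black dial, 76 mm across, stands between two grey cheeks.
- dial (a joint): Dial angle, rad: 0 at rest, growing as the thumb bar is pressed down; clicks at 0.28, 0.56, 0.84, end stop 1.12. Let go, it springs back to 0. The bar takes about 6 N at the start, 10 N at the third click, some 3 N more or less as each click passes. Black marks on the cheeks show rest and two clicks, red marks the third; the yellow stripe on the dial's rim points to them.
- dial_axis (a point): Middle of the dial on its horizontal turning axis (the fan's y axis), 112 mm above the sill, 90 mm in front of the fan's origin (fan frame -90, 0, 112 mm); axes as the fan's, does not turn with the dial.
- dial_bar (a point): Middle of the dial's yellow thumb bar, a round bar 18 mm thick, 36 mm long along the fan's y axis, 75 mm from the dial's axis on the robot's side, on a 12 mm thick stem. At rest raised 0.611 rad above the level of the axis; at dial angle q, with t = 0.611 - q: bar = axis + 75 mm x (-cos t, 0, sin t) in the fan's frame. Free from above and below.
- rosemary: Rosemary in a blue ceramic pot, 112 mm across, pot 100 mm and plant about 210 mm high. Origin under its centre. To be left alone.
- cup: Stainless measuring cup, 76 mm across, 65 mm high, flat handle reaching 120 mm along its +y. Origin under its centre. To be left alone.
- jar: Small green glass jar with an aluminium cap, 68 mm across, 85 mm high. Origin under its centre. To be left alone.
- pot_small: Small terracotta pot, 74 mm across, 66 mm high. Origin under its centre. To be left alone.
- spoon: Olive wood spoon lying flat along its x, 260 mm long, 42 mm wide at the bowl (+x), 12 mm high. Origin under it, 136 mm from the handle's end. To be left alone.
- pruner: Bypass pruner with red handles and aluminium blade lying flat along its x, about 170 mm long, 60 mm wide, 15 mm high. Origin under its pivot, blades to +x. To be left alone.

How it is judged:
By the outcome, as a careful person would: the job done as asked, in the order asked, and still so for the second after the job is handed in, while the arm keeps its last pose, push and grip.
It also fails if it takes over 58 s, if anything falls off the work surface, if the arm or the gripper's body presses on something with over 40 N, if the wrist force passes 120 N, or if a joint passes its speed limit or range.

## Working session

There is one attempt and no reset: what is moved stays moved. The work goes in short steps, each a Python script; the robot and the scene stay as the last script left them, time stands still between calls to the robot, and variables do not carry over. Pictures are saved under pics/ and viewed, at most 10 in all, crops included, and the job is handed in when it is done.

```bash
ls; mkdir -p pics
python3 - <<'E'
from station import bot
import cv2,numpy as np
for n in("scene","side"):
    s=bot.snapshot(n); cv2.imwrite(f"pics/{n}0.png",s["pixels"][:,:,::-1]); np.savez(f"pics/{n}0.npz",**s)
    print(n,s["vfov"],s["cx"],s["cy"],(-np.array(s["R"]).T@s["t"]).round(3),np.array(s["R"])[2].round(2))
s=bot.sense();print(s["time_s"],s["force"],s["ee_rot"],bot.finger_overhang)
E
```

```text
pics
scene 51.93998891955799 315.58352405871597 193.39532477788367 [ 1.272 -0.103  1.08 ] [-0.6   0.09 -0.8 ]
side 47.901420072642665 326.4468299609643 195.09289932336324 [-0.194 -0.687  1.085] [ 0.55  0.48 -0.69]
0.1 [0.55499141 0.45718187 0.06064241] [-2.22069797e+00 -2.22074552e+00  1.55694926e-03] 0.014
```

View pics/scene0.png

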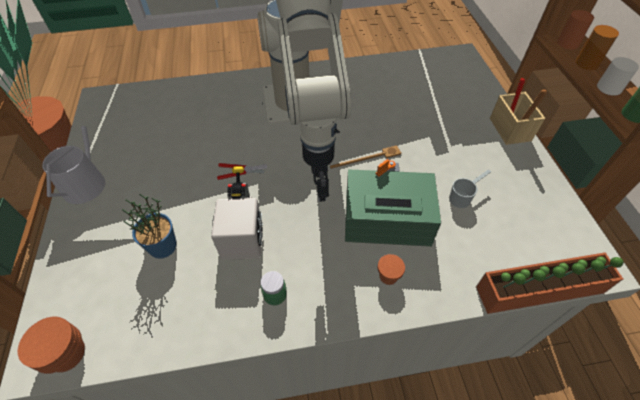

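View pics/side0.png

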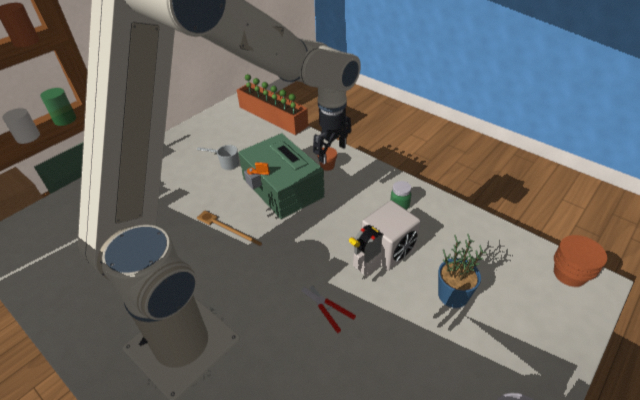

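Scene: crate (350–440, 170–240) with orange latch near (386,167), fan top (213–257, 198–238), yellow bar near (237,170). Side: latch near (259,169), bar near (354,242). Zooming in.

```bash
cat > h.py <<'E'
import numpy as np,cv2
from scipy.spatial.transform import Rotation as Ro
def ray(s,uv):
    f=200/np.tan(np.radians(float(s["vfov"]))/2); R=np.array(s["R"]);t=np.array(s["t"])
    d=np.array([(uv[0]-s["cx"])/f,(uv[1]-s["cy"])/f,1.]); d/=np.linalg.norm(d)
    return -R.T@t,R.T@d
def onz(s,uv,z):
    c,d=ray(s,uv); return c+d*(z-c[2])/d[2]
def tri(s1,a,s2,b):
    c1,d1=ray(s1,a);c2,d2=ray(s2,b)
    k=np.linalg.lstsq(np.c_[d1,-d2],c2-c1,rcond=None)[0]
    p,q=c1+k[0]*d1,c2+k[1]*d2
    return (p+q)/2,np.linalg.norm(p-q)
def proj(s,X):
    f=200/np.tan(np.radians(float(s["vfov"]))/2); p=np.array(s["R"])@X+s["t"]
    return f*p[:2]/p[2]+[s["cx"],s["cy"]]
E
python3 - <<'E'
import cv2,numpy as np
a=cv2.imread("pics/scene0.png");b=cv2.imread("pics/side0.png")
c=lambda i,x,y:cv2.resize(i[y:y+75,x:x+100],None,fx=4,fy=4,interpolation=cv2.INTER_CUBIC)
d=lambda i,x,y:cv2.resize(i[y:y+100,x:x+133],(400,300),interpolation=cv2.INTER_CUBIC)
cv2.imwrite("pics/crop1.png",np.vstack([np.hstack([d(a,325,150),d(b,225,125)]),np.hstack([d(a,185,155),d(b,325,185)])]))
for n,i in(("scene",a),("side",b)):
    h=cv2.cvtColor(i,cv2.COLOR_BGR2HSV)
    for nm,lo,hi in(("orange",(5,190,150),(14,255,255)),("yellow",(22,170,120),(33,255,255)),("green",(60,60,30),(85,255,255))):
        m=cv2.inRange(h,lo,hi);k,l,st,ce=cv2.connectedComponentsWithStats(m)
        print(n,nm,[(st[j].tolist(),ce[j].round(1).tolist()) for j in range(1,k) if st[j,4]>12])
E
```

```text
scene orange [([600, 26, 15, 10, 33], [608.0, 29.0]), ([379, 160, 10, 7, 19], [383.6, 163.1]), ([388, 163, 7, 5, 20], [390.3, 165.4])]
scene yellow [([233, 167, 11, 5, 41], [237.5, 168.6])]
scene green [([0, 0, 31, 80, 1491], [13.6, 42.3]), ([33, 0, 100, 32, 2505], [82.7, 13.6]), ([623, 97, 11, 15, 40], [627.9, 104.7]), ([630, 103, 10, 11, 30], [635.4, 107.6]), ([625, 114, 15, 8, 40], [632.7, 117.6]), ([549, 118, 72, 70, 2337], [583.5, 148.5]), ([346, 172, 94, 74, 4155], [399.3, 212.0]), ([0, 199, 26, 75, 1117], [9.0, 235.2]), ([354, 207, 9, 9, 22], [358.2, 211.0]), ([524, 277, 10, 6, 16], [528.7, 280.0]), ([262, 283, 24, 22, 237], [275.1, 296.7])]
side orange [([247, 163, 22, 11, 147], [259.8, 168.6])]
side yellow [([349, 238, 9, 8, 46], [352.8, 241.1])]
side green [([41, 88, 32, 37, 611], [55.6, 103.8]), ([239, 134, 85, 84, 3740], [284.4, 175.1]), ([36, 145, 46, 47, 1007], [61.3, 168.5]), ([391, 191, 20, 18, 195], [401.1, 199.7])]
```

View pics/crop1.png

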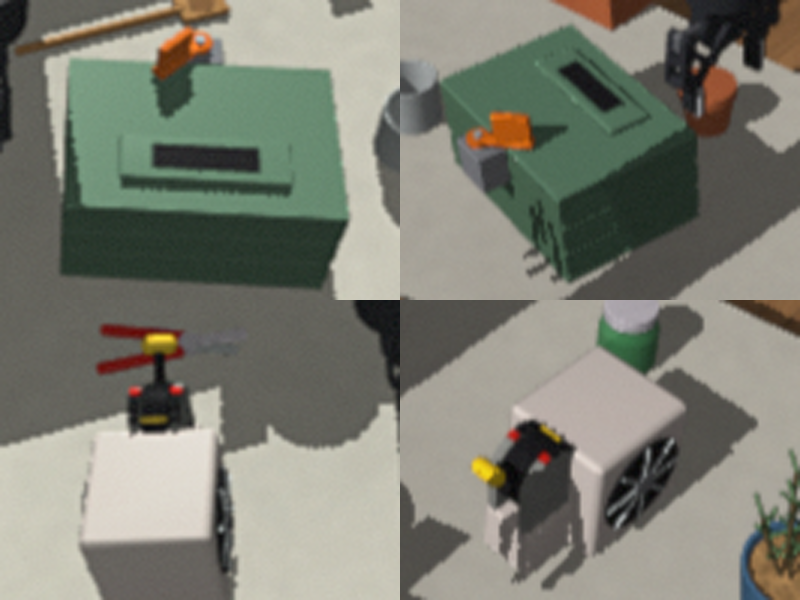

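Crops (3x): top row – crate lid corners clear in both views; latch round hub at scene (393,163), fin pointing to -y and slightly over the lid. Bottom row – fan top corners, yellow bar (scene 237.5,168.6; side 352.8,241.1), stripe and red marks apart (dial at rest).

Run:
```python
from h import *
sc=np.load("pics/scene0.npz");sd=np.load("pics/side0.npz")
A=lambda s,p,ox,oy,z:onz(s,(ox+(p[0]+.5)/3-.5,oy+(p[1]+.5)/3-.5),z)[:2].round(4)
print("crate scene FL(-y),FR(+y),BR,BL",*[A(sc,p,325,150,.128) for p in((70,60),(330,70),(348,217),(65,205))])
print("crate side F+y,B+y,B-y,F-y",*[A(sd,p,225,125,.128) for p in((442,80),(572,28),(696,128),(560,200))])
print("fan scene F-y,F+y,B+y,B-y",*[A(sc,p,185,155,.135) for p in((97,433),(215,430),(216,541),(82,541))] if 0 else [A(sc,(p[0],p[1]-300),185,155,.135) for p in((97,433),(215,430),(216,541),(82,541))])
print("fan side F+y,B+y,B-y,F-y",*[A(sd,(p[0]-400,p[1]-300),325-0*133,185,.135) for p in((513,410),(600,348),(685,406),(598,470))])
# side crate tile is also in right half
print("crate side fixed",*[A(sd,(p[0]-400,p[1]),225,125,.128) for p in((442,80),(572,28),(696,128),(560,200))])
print("bar",tri(sc,(237.5,168.6),sd,(352.8,241.1)), "hub", tri(sc,(393.5,162.5),sd,(250.5,170.5)))
for s,p in((sc,[(205,40),(170,55)]),):print([A(s,q,325,150,z) for q,z in zip(p,(.139,.162))])
print([A(sd,(q[0]-400,q[1]),225,125,z) for q,z in(((475,136),.139),((510,130),.162))])
```

```text
crate scene FL(-y),FR(+y),BR,BL [0.4902 0.1124] [0.549 0.365] [0.719  0.3225] [0.661  0.0708]
crate side F+y,B+y,B-y,F-y [ 8.369e-01 -6.000e-04] [ 1.0158 -0.0627] [ 0.9406 -0.2674] [ 0.7491 -0.2142]
fan scene F-y,F+y,B+y,B-y [ 0.5369 -0.2814] [ 0.5533 -0.1698] [ 0.6769 -0.1786] [ 0.656  -0.2973]
fan side F+y,B+y,B-y,F-y [ 0.5455 -0.1764] [ 0.6692 -0.1931] [ 0.6537 -0.3017] [ 0.5338 -0.2825]
crate side fixed [0.5488 0.3606] [0.7166 0.3139] [0.6667 0.0747] [0.4884 0.1098]
bar (array([ 0.45258107, -0.21374943,  0.15835563]), np.float64(0.0019458507248054802)) hub (array([0.49736129, 0.24821348, 0.13726311]), np.float64(0.007843871491039182))
[array([0.4975, 0.2494]), array([0.5291, 0.202 ])]
[array([0.4958, 0.2454]), array([0.5093, 0.2007])]
```

```bash
cat >> h.py <<'E'
yc=-0.236; P=np.array([.498,.2435])
u=lambda a:np.array([np.cos(a),np.sin(a)])
ori=lambda a:(Ro.from_euler('z',a)*Ro.from_quat([1,0,0,0])).as_rotvec()
def pose(q,back,z,r=.04): # TCP behind the fin
    p=P+r*u(yc+q-np.pi/2)-back*u(yc+q); return [*p,z],ori(yc+q)
E
python3 - <<'E'
from h import *; from station import bot
bot.close_gripper(20)
p,o=pose(.65,.045,.24); bot.move_ptp(p,o)
p,o=pose(.65,.045,.162); print(bot.line_to(p,o,v=.1,stop_force=10))
for q in (.65,.8,.95,1.1,1.25,1.4,1.5,1.57):
    p,o=pose(q,.0165 if q<1.55 else .008,.162); hit=bot.line_to(p,o,v=.06,stop_force=12)
    s=bot.sense(); print(q,hit,s["position"].round(3) if hasattr(s["position"],'round') else s["position"],np.round(s["force"],1))
    if hit:break
print(s["time_s"])
for n in("scene","side"):
    k=bot.snapshot(n);np.savez(f"pics/{n}1.npz",**k); cv2.imwrite(f"pics/{n}1.png",k["pixels"][:,:,::-1])
a=cv2.imread("pics/scene1.png");b=cv2.imread("pics/side1.png")
cv2.imwrite("pics/crop2.png",np.hstack([cv2.resize(i[y:y+100,x:x+100],(400,400),interpolation=cv2.INTER_CUBIC) for i,x,y in((a,340,110),(b,220,90))]))
E
```

```text
False
0.65 False [0.499 0.2   0.162] [ 0.4 -0.4 -0.2]
0.8 False [0.505 0.201 0.162] [0.6 0.3 0.3]
0.95 False [0.511 0.202 0.162] [-0.2 -1.  -0.4]
1.1 False [0.518 0.205 0.162] [-0.2 -0.7  1.1]
1.25 False [0.523 0.208 0.162] [-0.3  0.1 -0.3]
1.4 False [0.528 0.213 0.162] [ 0.5 -0.9  1. ]
1.5 False [0.531 0.216 0.162] [-0.1  0.2 -0.2]
1.57 True [0.532 0.219 0.162] [ 0.4 -8.5  5.7]
5.75
```

View pics/crop2.png

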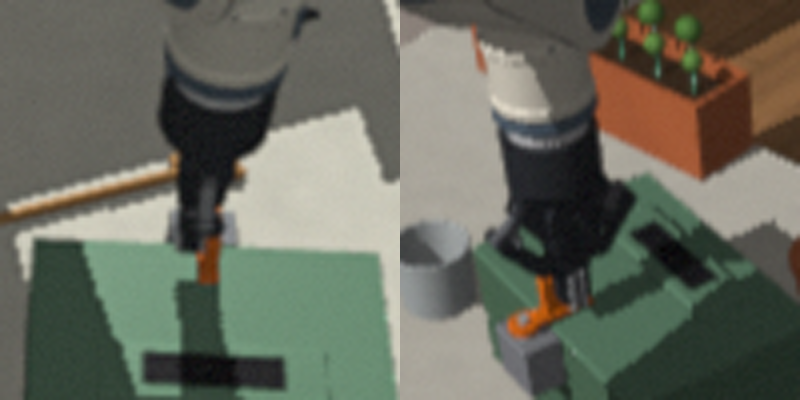

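The latch fin now appears square across the lid edge. I'll press a little more to confirm the stop, back off and check.

Run:
```python
from h import *; from station import bot
p,o=pose(1.571,.006,.162); hit=bot.line_to(p,o,v=.03,stop_force=18); s=bot.sense()
print(hit,np.round(s["position"],4),np.round(s["force"],1))
p,o=pose(1.571,.035,.162); bot.line_to(p,o,v=.1)
p,o=pose(1.571,.035,.26); bot.line_to(p,o,v=.15)
# over to the fan, clear above the bar
bot.move_ptp([.47,-.20,.30],ori(-.135+np.pi/2))
print(bot.sense()["time_s"],np.round(bot.sense()["force"],1),np.round(bot.sense()["q"],2))
for n in("scene","side"):
    k=bot.snapshot(n);np.savez(f"pics/{n}2.npz",**k); cv2.imwrite(f"pics/{n}2.png",k["pixels"][:,:,::-1])
    h=cv2.cvtColor(k["pixels"],cv2.COLOR_RGB2HSV); m=cv2.inRange(h,(5,190,120),(14,255,255))
    w=(slice(150,190),slice(370,420)) if n=="scene" else (slice(150,190),slice(235,285))
    ys,xs=np.nonzero(m[w]); print(n,xs.mean()+w[1].start,ys.mean()+w[0].start)
    for q in(0,1.3,1.571):print(q,proj(k,[*(P+.061*u(yc+q-np.pi/2)),.172]).round(1),proj(k,[*(P+.019*u(yc+q-np.pi/2)),.172]).round(1))
a=cv2.imread("pics/scene2.png");b=cv2.imread("pics/side2.png")
cv2.imwrite("pics/crop3.png",np.hstack([cv2.resize(i[y:y+50,x:x+50],(400,400),interpolation=cv2.INTER_CUBIC) for i,x,y in((a,365,140),(b,235,140))]))
```

```text
True [0.5322 0.2188 0.1613] [ 0.1 -5.9  3.3]
8.7333 [-0.1  0.3  0.7] [-0.42  0.19  1.83  0.    1.13 -0.29]
scene 391.2923076923077 168.6
0 [371.9 155.2] [386.2 155.8]
1.3 [387.8 171. ] [391.1 160.6]
1.571 [393.5 171.8] [392.9 160.8]
side 256.88607594936707 165.36708860759495
0 [258.7 171.8] [252.1 165. ]
1.3 [267.5 157.5] [254.9 160.6]
1.571 [265.5 154.8] [254.3 159.8]
```

View pics/crop3.png

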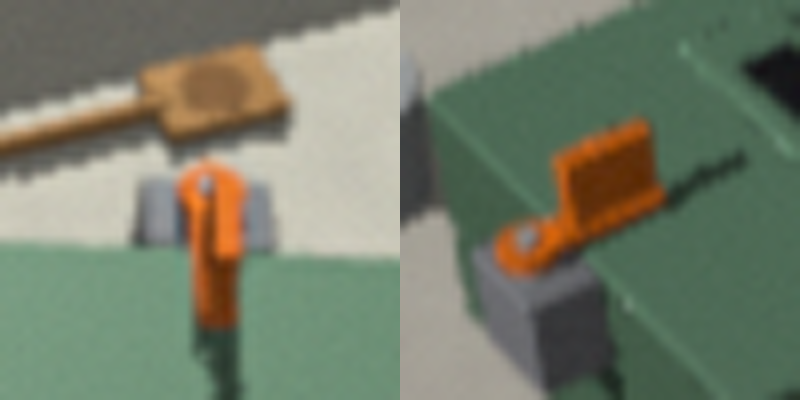

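Fin end at scene (393,172) and side (266,155), matching the projection for 1.571 rad: latch at its stop. Now the dial: first touch the bar with a light stop force to get its height.

```bash
cat >> h.py <<'E'
yf=-.135; B0=np.array([.4526,-.2140,.155])
fx=np.array([*u(yf),0]); Z=np.array([0,0,1.])
def bar(q): 
    t=.611-q; ax=B0-.075*(-np.cos(.611)*fx+np.sin(.611)*Z)
    return ax+.075*(-np.cos(t)*fx+np.sin(t)*Z)
def tip(q,dz): return bar(q)+(.023+dz)*Z-.003*fx
E
python3 - <<'E'
from h import *; from station import bot
bot.move_ptp(tip(0,.05),ori(yf)); print(np.round(bot.sense()["q"],2))
bot.line_to(tip(0,.015),v=.1)
print(bot.line_to(tip(0,-.012),v=.015,stop_force=3.5)); bot.dwell(.2)
s=bot.sense(); print(s["time_s"],np.round(s["position"],4),"dz",s["position"][2]-tip(0,0)[2],np.round(s["force"],1))
k=bot.snapshot("wrist");np.savez("pics/w1.npz",**k); cv2.imwrite("pics/w1.png",k["pixels"][:,:,::-1])
E
```

```text
[-0.47  0.26  1.92  0.    0.96  1.24]
True
11.9583 [ 0.4495 -0.2136  0.1779] dz -0.00012910541278152166 [-0.9  0.8  6.7]
```

View pics/w1.png

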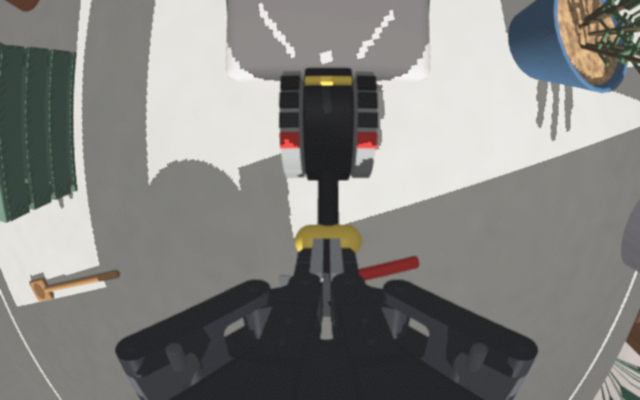

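Wrist view: fingertips centred on the yellow bar (328,238), stripe at (328,80) at rest mark, red marks at rows ~140. Contact height agrees to 0.1 mm. Press in small steps.

Run:
```python
from h import *; from station import bot
for q in list(np.arange(.07,.78,.07))+[.80,.84]:
    bot.line_to(tip(q,0),v=.03); s=bot.sense()
    t=np.arcsin((s["position"][2]-.023-tip(0,0)[2]+.023+.075*np.sin(.611))/.075)
    print(round(q,2),"q_act",round(.611-t,3),np.round(s["force"],1))
bot.dwell(.3); s=bot.sense(); print(s["time_s"],np.round(s["position"]-tip(.84,0),4),np.round(s["force"],1))
o=[]
for n in("wrist","side"):
    k=bot.snapshot(n);np.savez(f"pics/{n}3.npz",**k);o.append(k["pixels"][:,:,::-1])
bx,by=proj(k,bar(.4)).astype(int)
cv2.imwrite("pics/crop4.png",np.hstack([cv2.resize(o[0][40:240,230:430],(400,400),interpolation=cv2.INTER_CUBIC),cv2.resize(o[1][by-45:by+35,bx-20:bx+60],(400,400),interpolation=cv2.INTER_CUBIC)]))
```

```text
0.07 q_act 0.056 [-3.5  2.5 12.6]
0.14 q_act 0.133 [-4.8  1.3 12.6]
0.21 q_act 0.212 [-5.8 -0.3  7.1]
0.28 q_act 0.277 [-5.5 -0.2  9.6]
0.35 q_act 0.345 [-6.9  0.3 14.2]
0.42 q_act 0.42 [-7.6  1.  10.2]
0.49 q_act 0.492 [-4.7 -0.2  6.2]
0.56 q_act 0.559 [-4.7 -0.3  9.4]
0.63 q_act 0.627 [-7.5  0.7 13.1]
0.7 q_act 0.7 [-6.9  0.3  9.2]
0.77 q_act 0.772 [-4.2  0.8  5.7]
0.8 q_act 0.8 [-4.4  0.5  6.8]
0.84 q_act 0.839 [-4.9 -0.2  9.5]
16.3583 [-0.0009  0.0002  0.0002] [-5.9  0.1  9.6]
```

View pics/crop4.png

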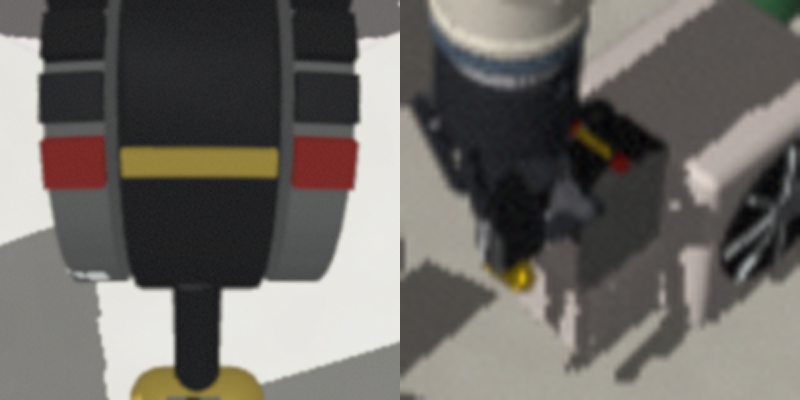

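Stripe (row 162) is centred on both red marks (rows 137–188), and the force profile shows three clicks passed. Hold and hand in.

Run:
```python
from h import *; from station import bot
bot.dwell(4.5); s=bot.sense(); print(s["time_s"],np.round(s["position"]-tip(.84,0),4),np.round(s["force"],1))
print(bot.sign_off())
```

```text
20.9583 [-0.0009  0.0002  0.0002] [-5.5 -0.2  9.6]
the job is handed in; nothing more can be done
None
```

The latch is fully across at its stop, with the lid shut. The dial was held at the third click, stripe level with the red marks, for over 4 s and was still held when I handed the job in at about 21 s.

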